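Lock a watch case under the keeper plate of a case holder

ROBOT

A 7-joint arm with a two-finger parallel gripper is mounted at the origin on the work surface. World frame = base frame: x ahead of the robot, y to its left, z up, the work surface at z = 0. Lengths are in m, angles in rad, forces in N, time in s.
With the tool pointing down it reaches from about 0.425 to 0.875 m from the base axis. Payload 9.9 kg.
Tool frame: the origin (TCP) lies at the very end of the fingers, on their centre line; the grasp point (between the pads) lies 19 mm behind it (r.grasp_offset is the distance from the TCP to the grasp point, in m); z points along the fingers, y is the line along which they close (so a half turn about z gives the same grasp; the last joint's range is limited). The gripper opens to 85 mm and grips with 20 to 120 N. Pads are 22 mm wide; open, the fingers measure 114 mm over their backs; the gripper's body (76 mm by 85 mm) begins 54 mm behind the grasp point. The pads swing forward as they close: fully open they stand 13 mm farther back than shut.
Start: joints at [1.193, 0.576, 0.025, 1.437, -0.015, 1.129, -0.057], TCP at [0.195, -0.646, 0.231] pointing down, gripper open.
Joint ranges: [-2.76, 2.76], [-0.34, 2.15], [-1.52, 1.57], [0.19, 2.46], [-1.09, 4.23], [0.17, 1.99], [-2.82, 2.82]. Speed limits (rad/s): [2.22, 2.22, 3.01, 3.01, 3.14, 3.14, 3.14].

INTERFACE

Orientations are given as a rotation vector (axis times angle).
In Python, from workcell import status, vision, close_job, r gives the robot as it stands. The module is installed in compiled form; this text tells all that it offers.
- The arm moves only by the shell command python3 -m crank 'ROWS' [FORCE]. ROWS is a JSON object of lists of equal length, an entry for each row: "angular": the turn, a rotation vector about the tool's x, y, z in degrees, a list of three; "offset": the shift along the tool's x, y, z in m, a list of three; "hand": the closure, from 0 (fully open) to 1 (shut). In form: {"angular": [[wx, wy, wz], ...], "offset": [[dx, dy, dz], ...], "hand": [hand, ...]}. A call has 1 to 10 rows; each row shifts and turns the commanded pose from where the row before left it, along the tool's axes as they then stand; what a row does not reach is not made up. A row lasts 1/12 s, in which the tool goes at most 41.7 mm and 7.16 degrees, less where a joint would pass 70% of its speed; a pose out of reach is approached as far as the arm can. A call is refused whole if a number of a shift passes 0.0417 or a number of a turn 7.16, either way. A call with a gripper value outside its range is refused whole. The fingers move at their own pace and stop on an object; FORCE is the grip in N (left out, the last holds). Time passes only in rows, so rows that do not move let the fingers close. It gives the time, the measured TCP pose, the force, the opening and the grip force at its end, in the units of the state.
- status.sense(): the state, without advancing time (a new reading comes with each control period).
- vision.snapshot(name): name is "scene" or "top" or "wrist"; returns a dict with "pixels" (420x560x3 uint8, red, green, blue), "mtx" (3x3 intrinsics, pixels), "D" ([k1, k2, p1, p2, k3] as OpenCV has them; the pictures are not rectified), "camera_from_world" (4x4, takes a point from world to camera coordinates). Camera axes: x right, y down, z forward; pixel columns grow to the right and rows downward; lengths in m; the calibration is good to about 2 mm. A picture is of the moment at which its call begins. There is no depth.
- close_job(): hands the job in; it is judged then, once.
The state is a dict: "clock": time; "joint_positions": joint angles; "qd": joint speeds; "effort": joint torques, N m; "ee_pos": TCP position; "eef_rot": TCP orientation; "wrist_force": force on the tool from outside, world axes, zero at the start; "moment": the same for the moment, N m; "opening": finger opening in m; "finger_force": force on a finger pad.
Only numpy, scipy, OpenCV 4.12 (cv2) and the standard library are available. Lean on these libraries where they do the work, as an engineer would, in place of code of your own. Each camera call takes 0.05 s, during which the arm holds its last target. There are 200 camera calls.

TASK

Set the watch, dial up, into the four-peg nest of the blue case holder. Then lock it in with the brass keeper plate: tilt the plate so that its oblong eye passes the wide head of the stud, level it, and lay it flat with its round window down around the watch glass, so that it cannot lift off. Let go of everything and leave the other things on the bench where they are.

Things in the scene. Friction and masses are not known exactly. Their poses are not given: they have to be found in the camera images.
- holder: Case holder fixed to the bench: blue base 160 x 74 x 15 mm (x = -40 to +120 mm). Origin on the stud's axis at bench height; z up; x points from the stud to the nest, 84 mm away. Around the stud a dark steel pad 60 x 50 mm, its top 27 mm above the bench.
- stud (a point): Steel T-stud: this point is on its axis at the underside of the head, 42 mm above the bench; axes as the holder's. Head: flat bar 44 mm long along x (22 mm each way), 10 mm wide, 4 mm thick (42 to 46 mm up). Stem 7 mm in diameter; 15 mm free between pad and head.
- nest (a point): Centre of the nest's floor, on the base, 15 mm above the bench. Four white pegs, 6 mm thick, 7 mm high, cone-topped, stand 26.5 mm from it at 35 degrees either side of the holder's +x and -x; the watch goes between them with 1.5 mm to spare. The holder's +y and -y sides are open for fingers.
- watch: Round steel watch head, no strap, dial up, about 80 g: case 44 mm across, 12 mm high, flat bezel, raised glass 29 mm across and 3 mm high in the middle. A brass crown sticks out 4 mm at +x, 7.5 to 11.5 mm up, above the nest's pegs: any yaw will do in the nest. Grip across y. Origin: centre of the underside, z up.
- keeper: Brass plate 135 x 46 x 4 mm, about 120 g, flat on the bench. Origin: centre of its oblong eye, on the underside; x from eye to window, z up; plate from x = -27 to +108 mm. Eye: slot 38 mm (x) by 16 mm (y), shorter than the stud's head, so it cannot pass level. Finally its underside is 27 mm above the bench, on the pad and the watch's bezel, eye centred on the stud.
- grip (a point): Middle of the keeper's black upright grip, at x = 45 mm, 28 mm above the plate's underside. The grip is 24 mm long (x), 12 mm thick (y), its top 40 mm above the underside. Pinch it across y, tool along -z of the plate.
- endbar (a point): Middle of the 8 mm wide bar that closes the eye's free end, at x = -23 mm, on the underside. With the window end tilted up 25 to 30 degrees, lower this bar past the head's end away from the nest, then push it under the head until the eye's centre is 10 mm beyond the stud, towards the nest; level the plate under the head, draw it back 10 mm, lower it.
- window (a point): Centre of the keeper's round window (through hole 34 mm across), on the underside, at x = 84 mm in the keeper's frame. It goes around the 29 mm watch glass.
- pot: Not to be disturbed: blue plastic tool pot, 76 mm across, with thin tools standing in it up to 155 mm high; origin at the centre of its underside.
- tray: Not to be disturbed: shallow clear plastic tray of pens and drivers, 100 x 170 x 22 mm; origin at the centre of its underside.
- dome: Not to be disturbed: glass dust cover, 120 mm across, 88 mm high; origin at the centre of its underside.
- loupe: Not to be disturbed: black eye loupe standing on the bench, 34 mm across, 26 mm high; origin at the centre of its underside.
- jar: Not to be disturbed: small jar with a blue lid, 36 mm across, 26 mm high; origin at the centre of its underside.
- driver: Not to be disturbed: yellow-handled screwdriver lying down, 140 mm long, origin under the middle of it.
- tweezers: Not to be disturbed: steel tweezers lying down, 120 mm long, 18 mm wide, origin under the middle.
Things that resemble listed ones, but are neither listed nor needed, are in the scene too. There is more than one size of the holder; the one meant has the size given above.

How it is judged:
By the outcome, as a careful person would: the job done as asked, in the order asked, and still so for the second after the job is handed in, with the robot touching nothing.
It also fails if it takes over 72 s, if anything falls off the work surface, if the arm or the gripper's body presses on something with over 40 N, if the wrist force passes 120 N, or if a joint passes its speed limit or range.

## Working session

There is one attempt and no reset: what is moved stays moved. The work goes in short steps, Python scripts to look and compute and a shell command to move; the robot and the scene stay as the last step left them, time stands still between calls to the robot, and variables do not carry over. Pictures are saved under pics/ and viewed, at most 10 in all, crops included, and the job is handed in when it is done.

```bash
mkdir -p pics; ls; python3 - <<'E'
from workcell import status, vision, r
import cv2,pickle
print(status.sense(), r.grasp_offset)
for n in ("scene","top"):
    s=vision.snapshot(n); pickle.dump(s,open(f"{n}.pkl","wb")); cv2.imwrite(f"pics/{n}0.png",cv2.resize(s["pixels"][:,:,::-1],(800,600)))
    print(n,s["mtx"],s["D"],s["camera_from_world"])
E
```

```text
pics
{'clock': 0.0, 'joint_positions': array([ 1.19322352,  0.57653221,  0.02485604,  1.4378858 , -0.01500373,
        1.12900831, -0.05650215]), 'qd': array([ 0.00137473,  0.001511  ,  0.00067979,  0.00070298, -0.00055387,
       -0.0015258 ,  0.00134693]), 'effort': array([-1.36940838e-03, -7.65759516e+01,  2.25026920e+00, -2.85964340e+01,
        1.53307820e-02,  1.28864261e-02,  7.19273976e-05]), 'ee_pos': array([ 0.19532837, -0.64565582,  0.2304507 ]), 'eef_rot': array([-3.10615957e+00, -4.59595212e-01,  5.16816949e-04]), 'wrist_force': array([ 0.48311958, -0.2226285 ,  0.3767754 ]), 'moment': array([ 0.03155992, -0.03729916, -0.03918157]), 'finger_force': 0.0, 'opening': 0.08534908748257097} 0.0187
scene [[511.41253287   0.         288.88971727]
 [  0.         511.41253287 208.82559782]
 [  0.           0.           1.        ]] [-0.1218483  0.         0.         0.         0.       ] [[-0.47892711  0.87780062  0.00974137  0.28025668]
 [ 0.69437708  0.38559406 -0.60758348 -0.39437789]
 [-0.53709337 -0.28422401 -0.79419608  1.77510908]
 [ 0.          0.          0.          1.        ]]
top [[531.59415698   0.         276.05294191]
 [  0.         531.59415698 207.6326104 ]
 [  0.           0.           1.        ]] [-0.0495446  0.         0.         0.         0.       ] [[ 0.00132007 -0.99992648  0.01205396 -0.01038964]
 [-0.99770887 -0.00213229 -0.06761998  0.59069365]
 [ 0.06764071 -0.01193708 -0.99763833  1.31720771]
 [ 0.          0.          0.          1.        ]]
```

View pics/top0.png

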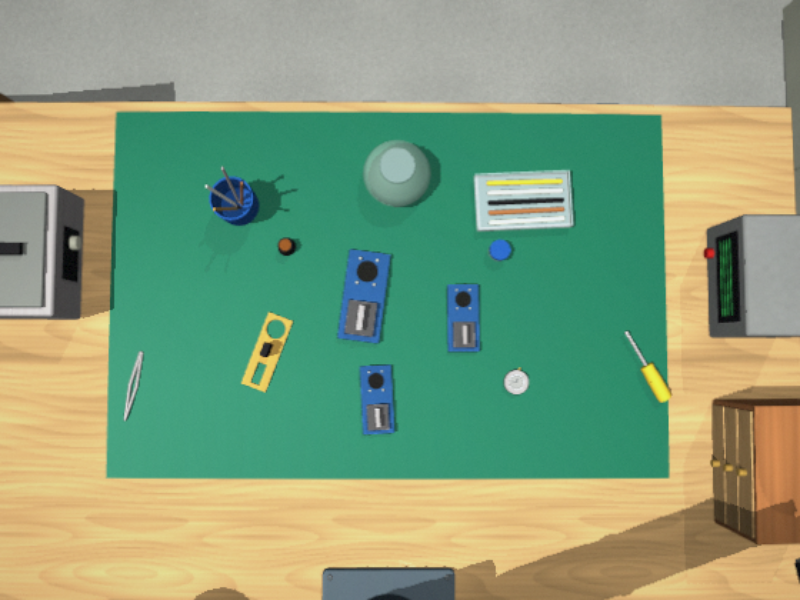

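View pics/scene0.png

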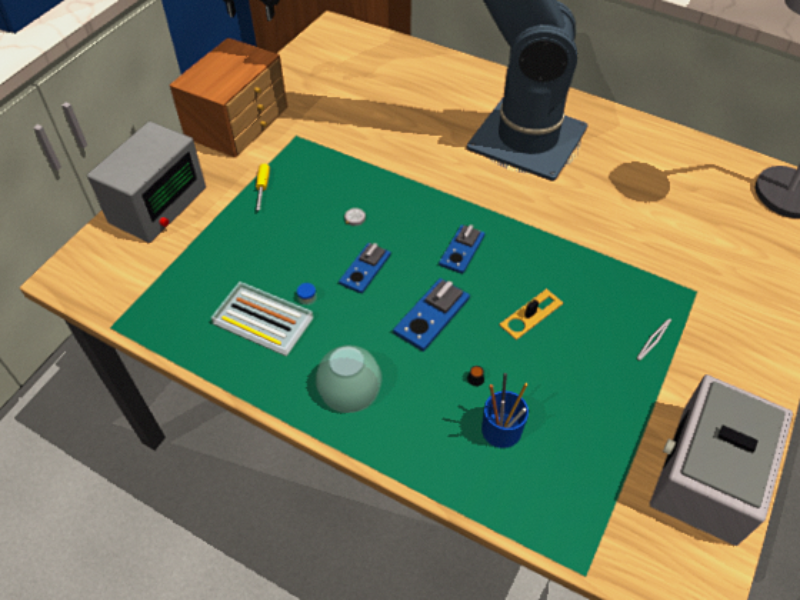

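The top view shows the large holder at (365,297), with its stud at (360,317) and nest at (367,271). The keeper is at (267,352) with its window end up at (277,328), and the watch is at (516,382). The scene view agrees.

```bash
cat > h.py <<'E'
import cv2,numpy as np,pickle
from scipy.spatial.transform import Rotation as R
def ray(s,px,z):
    """pixels Nx2 -> world points on plane z"""
    px=np.atleast_2d(np.asarray(px,float)).reshape(-1,1,2)
    n=cv2.undistortPoints(px,s["mtx"],np.array(s["D"],float)).reshape(-1,2)
    T=np.array(s["camera_from_world"]);A=T[:3,:3].T
    c=-A@T[:3,3];d=np.c_[n,np.ones(len(n))]@A.T
    return c+d*((z-c[2])/d[:,2])[:,None]
def proj(s,P):
    T=np.array(s["camera_from_world"])
    return cv2.projectPoints(np.atleast_2d(P).astype(float),cv2.Rodrigues(T[:3,:3])[0],T[:3,3],s["mtx"],np.array(s["D"],float))[0].reshape(-1,2)
def blobs(m,amin=30):
    c,_=cv2.findContours(m.astype(np.uint8),cv2.RETR_EXTERNAL,cv2.CHAIN_APPROX_NONE)
    return sorted([k for k in c if cv2.contourArea(k)>amin],key=cv2.contourArea,reverse=True)
def rect(s,c,z):
    P=ray(s,c.reshape(-1,2),z)[:,:2]
    (cx,cy),(w,h),a=cv2.minAreaRect((P*1000).astype(np.float32))
    if w<h:w,h,a=h,w,a+90
    return np.round([cx,cy,w,h,a],1)
def hsv(s): return cv2.cvtColor(s["pixels"],cv2.COLOR_RGB2HSV).astype(int)
E
python3 - <<'E'
from h import *
for n in("top","scene"):
    s=pickle.load(open(n+".pkl","rb"));H=hsv(s);h,S,v=H[...,0],H[...,1],H[...,2]
    print(n)
    for c in blobs((h>100)&(h<125)&(S>130)&(v>60),60): print("blue",rect(s,c,.015),c.mean((0,1)))
    for c in blobs((h>15)&(h<32)&(S>140)&(v>120),60): print("yel",rect(s,c,.004),c.mean((0,1)))
    for c in blobs((S<50)&(v>150),40): print("wht",rect(s,c,.012),c.mean((0,1)))
E
```

```text
top
blue [593.   44.9 158.5  73.1 172.4] [254.50568182 206.98295455]
blue [411.2  21.4 118.7  54.7   3.1] [263.59701493 279.45522388]
blue [ 5.551e+02 -1.305e+02  1.162e+02  5.560e+01  1.000e-01] [324.03007519 222.17293233]
blue [762.5 274.4  87.3  77.7   4.3] [164.85 138.55]
blue [ 675.9 -197.3   35.9   33.3   90.2] [349.6 174.5]
blue [756.4 307.1  45.2  24.9  59.1] [152.27906977 141.04651163]
yel [494.  216.6 133.4  44.5 159.4] [186.6484375 246.       ]
yel [ 439.3 -476.6   71.1   26.3   30.7] [458.95       267.48333333]
yel [ 800.8 -244.5  135.3    6.5   92.1] [366.75238095 127.13333333]
wht [1042.5  -15.6 1470.8  204.4   90.4] [272.66377953  34.17165354]
wht [ 632.9 -691.9  214.   101.9  178.1] [540.66808511 191.9787234 ]
wht [ 765.  -239.8  173.3  100.5   92.8] [365.95145631 140.15533981]
wht [6.752e+02 6.611e+02 1.986e+02 7.820e+01 5.000e-01] [ 14.75182482 171.34671533]
wht [6.744e+02 6.512e+02 2.322e+02 1.024e+02 1.000e-01] [ 26.35443038 174.26582278]
wht [828.2 -14.2  61.6  60.   90.2] [277.60294118 115.36764706]
wht [ 441.7 -223.9   40.6   40.2   89.9] [361.02173913 267.3260
[... 1227 characters left out ...]
]
wht [588.1 653.8 238.1 171.1 179.9] [513.29779412 313.09926471]
wht [  241.8 -1455.2   468.2   221.2   179.7] [33.61057692 21.96634615]
wht [ 763.9 -239.6  179.   107.2   92.8] [181.56321839 223.51149425]
wht [ 518.6 -779.   215.4  138.6  179.9] [ 94.86627907 109.60465116]
wht [9.935e+02 4.246e+02 5.870e+01 4.690e+01 3.000e-01] [367.84210526 410.13157895]
wht [769.5 -42.2  60.1  59.3  29.1] [241.79 250.6 ]
wht [966.5 481.1  62.8  26.8 117.4] [394.98484848 415.57575758]
wht [437.2 455.4 120.2  15.8 162.3] [457.76785714 237.        ]
wht [ 440.7 -224.4   38.9   38.1   29. ] [248.19354839 150.32258065]
wht [ 1.9450e+02 -1.2438e+03  4.7370e+02  1.2200e+01  2.0000e-01] [66.9702381  28.76785714]
```

```bash
cat >> h.py <<'E'
def go(p,yaw,tilt=0,m=None):
    """print tool-frame shift (mm) and turn (deg) from the measured pose to the goal: tool x heading yaw, nose tilted about tool y"""
    from workcell import status
    st=status.sense();C=R.from_rotvec(st["eef_rot"])
    G=R.from_euler("z",yaw,degrees=True)*R.from_euler("x",180,degrees=True)*R.from_euler("y",tilt,degrees=True)
    d=C.inv().apply(np.array(p)-st["ee_pos"])*1000;w=(C.inv()*G).as_rotvec(degrees=True)
    print("t",round(st["clock"],2),"at",np.round(st["ee_pos"]*1000,1),"shift",np.round(d,1),"shift in goal axes",np.round(G.inv().apply(np.array(p)-st["ee_pos"])*1000,1),"turn",np.round(w,1),"F",np.round(st["wrist_force"],1),"open",round(st["opening"]*1000,1),"grip",round(float(st["finger_force"]),1))
E
python3 -m crank '{"angular":[[0,0,0],[0,0,0],[0,0,0],[0,0,0],[0,0,0],[0,0,0],[0,0,0],[0,0,0],[0,0,0],[0,0,0]],"offset":[[0.0298,-0.0278,0],[0.0298,-0.0278,0],[0.0298,-0.0278,0],[0.0298,-0.0278,0],[0.0298,-0.0278,0],[0.0298,-0.0278,0],[0.0298,-0.0278,0],[0.0298,-0.0278,0],[0.0298,-0.0278,0],[0.0298,-0.0278,0]],"hand":[0,0,0,0,0,0,0,0,0,0]}'
python3 -m crank '{"angular":[[0,0,7],[0,0,7],[0,0,7],[0,0,6.5]],"offset":[[0,0,0],[0,0,0],[0,0,0],[0,0,0]],"hand":[0,0,0,0]}'
python3 -c "
from h import *
go([.441,-.224,.16],-11)
from workcell import vision
s=vision.snapshot('wrist');pickle.dump(s,open('wrist.pkl','wb'));cv2.imwrite('pics/w1.png',s['pixels'][:,:,::-1]);print(s['camera_from_world'],proj(s,[.441,-.224,.012]))"
```

```text
clock: 0.93
ee_pos: [0.4006, -0.2918, 0.2312]
eef_rot: [-3.108, -0.46, 0.0]
wrist_force: [0.7, -0.9, 0.2]
opening: 0.0851
finger_force: 0.0
clock: 1.27
ee_pos: [0.4002, -0.2933, 0.2311]
eef_rot: [-3.127, 0.3, 0.001]
wrist_force: [-0.4, 0.5, 0.9]
opening: 0.0854
finger_force: 0.0
t 1.27 at [ 400.2 -293.3  231.1] shift [ 26.9 -75.8  71.1] shift in goal axes [ 26.9 -75.8  71.1] turn [-0.  0.  0.] F [-0.4  0.5  0.9] open 85.4 grip 0.0
[[-1.90445622e-01 -9.81697746e-01  2.16892916e-05 -2.11154007e-01]
 [-9.47506184e-01  1.83818370e-01  2.61615823e-01  3.98603110e-01]
 [-2.56831650e-01  4.98030375e-02 -9.65172089e-01  4.96131918e-01]
 [ 0.00000000e+00  0.00000000e+00  0.00000000e+00  1.00000000e+00]] [[209.60189228 153.45682567]]
```

View pics/w1.png

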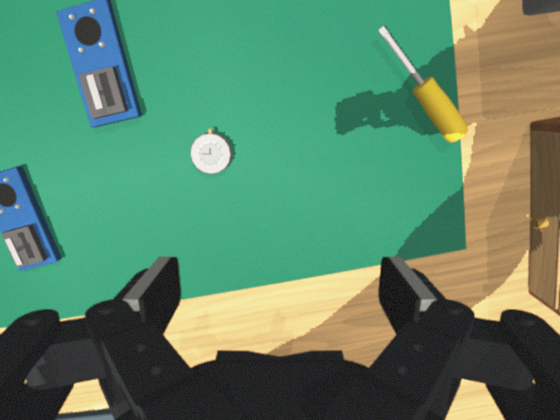

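```bash
python3 - <<'E'
from h import *
s=pickle.load(open("wrist.pkl","rb"));H=hsv(s);h,S,v=H[...,0],H[...,1],H[...,2]
g=(h>65)&(h<95)&(S>90)
for c in blobs(~g,400)[:8]:
    print(c.mean((0,1)),rect(s,c,.011))
for c in blobs((h>12)&(h<32)&(S>90)&(v>70),15): print("y",c.mean((0,1)),cv2.contourArea(c),rect(s,c,.0095))
E
```

```text
[353.48925234 256.07476636] [ 314.2 -276.5  839.4  551.4   79. ]
[98.92749245 62.3081571 ] [ 5.543e+02 -1.320e+02  1.203e+02  5.840e+01  5.000e-01]
[ 23.412 220.592] [410.2  19.5 120.   63.5   3.1]
[210.64754098 151.72131148] [ 441.2 -225.1   45.7   44.   114. ]
y [494.9640884 158.8305709] 33304.0 [ 328.3 -518.5  422.   197.5    1.4]
y [293.394081   314.20560748] 15035.0 [ 201.2 -253.8  294.9  145.5   89.9]
y [473.39130435 404.25465839] 1598.5 [  35.2 -514.1   94.8   74.1   75. ]
y [ 83.41666667 400.01190476] 943.0 [148.1  46.3  87.1  52.1  93.4]
y [ 72.24528302 318.58490566] 38.5 [271.6   3.9  37.3   3.8  90.7]
y [  2.41176471 330.64705882] 16.5 [269.5 111.   14.2   4.6 119.8]
```

The wrist view shows the watch at (211,153), with the crown straight up at (211,131), so the yaw is right.

```bash
python3 -m crank '{"angular":[[0,0,0],[0,0,0],[0,0,0],[0,0,0],[0,0,0],[0,0,0],[0,0,0]],"offset":[[0.009,-0.025,0.03],[0.009,-0.025,0.03],[0.009,-0.026,0.03],[0,0,0.035],[0,0,0.035],[0,0,0.015],[0,0,0]],"hand":[0,0,0,0,0,0,0]}'
python3 -c "
from h import *
go([.4405,-.2247,.003],-11)"
```

```text
clock: 1.9
ee_pos: [0.4388, -0.2228, 0.053]
eef_rot: [-3.126, 0.287, 0.009]
wrist_force: [1.0, 0.2, 0.6]
opening: 0.0857
finger_force: 0.0
t 1.9 at [ 438.8 -222.8   53. ] shift [ 2.3  1.7 50. ] shift in goal axes [ 2.   1.6 50. ] turn [-0.1  0.4  0.5] F [1.  0.2 0.6] open 85.7 grip 0.0
```

```bash
python3 -m crank '{"angular":[[0,0,0],[0,0,0],[0,0,0],[0,0,0]],"offset":[[0.001,0.001,0.025],[0,0,0.025],[0,0,0.003],[0,0,0]],"hand":[0,0,0,0]}' 60
python3 -c "
from h import *
go([.4405,-.2247,.002],-11)"
```

```text
clock: 2.23
ee_pos: [0.4411, -0.2251, 0.0033]
eef_rot: [-3.128, 0.291, 0.003]
wrist_force: [-0.5, -0.6, 0.1]
opening: 0.0853
finger_force: 0.0
t 2.23 at [ 441.1 -225.1    3.3] shift [-0.7 -0.3  1.3] shift in goal axes [-0.7 -0.3  1.3] turn [-0.   0.1  0.4] F [-0.5 -0.6  0.1] open 85.3 grip 0.0
```

```bash
python3 -m crank '{"angular":[[0,0,0],[0,0,0],[0,0,0],[0,0,0],[0,0,0],[0,0,0],[0,0,0],[0,0,0]],"offset":[[0,0,0],[0,0,0],[0,0,0],[0,0,0],[0,0,0],[0,0,0],[0,0,0],[0,0,0]],"hand":[0.4,0.6,0.6,0.6,0.6,0.6,0.6,0.6]}' 40
python3 -m crank '{"angular":[[0,0,0],[0,0,0],[0,0,0],[0,0,0],[0,0,0]],"offset":[[0,0,-0.01],[0,0,-0.03],[0,0,-0.03],[0,0,-0.03],[0,0,0]],"hand":[0.6,0.6,0.6,0.6,0.6]}'
python3 -c "
from h import *
go([.6379,.0397,.1],-7.5)
from workcell import vision
s=vision.snapshot('wrist');cv2.imwrite('pics/w2.png',s['pixels'][200:,100:460,::-1])"
```

```text
clock: 2.9
ee_pos: [0.4423, -0.2255, 0.0049]
eef_rot: [3.127, -0.292, 0.004]
wrist_force: [-1.5, 1.9, 15.6]
opening: 0.0409
finger_force: 38.3
clock: 3.32
ee_pos: [0.4439, -0.2264, 0.1088]
eef_rot: [3.126, -0.292, 0.012]
wrist_force: [1.0, -1.0, -0.0]
opening: 0.0411
finger_force: 40.8
t 3.32 at [ 443.9 -226.4  108.8] shift [ 141.3 -297.5    9.4] shift in goal axes [ 157.7 -289.1    8.8] turn [ 0.1 -0.4 -3.2] F [ 1. -1. -0.] open 41.1 grip 40.8
```

View pics/w2.png

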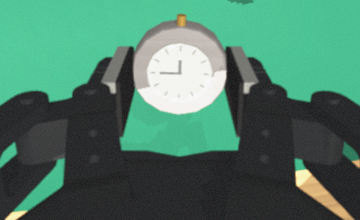

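The watch is held centred between the fingertips, with its crown ahead. Next I move to just short of the nest and measure both.

```bash
python3 -m crank '{"angular":[[0,0,0],[0,0,0],[0,0,0],[0,0,0],[0,0,0],[0,0,0],[0,0,0],[0,0,0],[0,0.4,-3.2],[0,0,0]],"offset":[[0.0077,-0.0366,-0.0025],[0.0077,-0.0366,-0.0025],[0.0077,-0.0366,-0.0025],[0.0077,-0.0366,-0.0025],[0.0077,-0.0366,-0.0025],[0.0077,-0.0366,-0.0025],[0.0077,-0.0366,-0.0025],[0.0077,-0.0366,-0.0025],[0,0,0],[0,0,0]],"hand":[0.6,0.6,0.6,0.6,0.6,0.6,0.6,0.6,0.6,0.6]}'
cat > see.py <<'E'
import sys;from h import *;from workcell import vision,status
st=status.sense();s=vision.snapshot('wrist');pickle.dump(s,open('wrist.pkl','wb'));cv2.imwrite(sys.argv[1],s['pixels'][:,:,::-1])
H=hsv(s);h,S,v=H[...,0],H[...,1],H[...,2]
for c in blobs((h>100)&(h<125)&(S>130)&(v>50),300): print("blue",c.mean((0,1)).round(),rect(s,c,.015))
zt=st["ee_pos"][2]
for c in blobs((S<40)&(v>175),10):
    if cv2.contourArea(c)<6000: print("white",cv2.minEnclosingCircle(c),cv2.contourArea(c),"z22:",rect(s,c,.022),"held:",rect(s,c,zt+.010))
E
python3 see.py pics/w3.png;python3 -c "
from h import *
go([.6379,.0397,.05],-7.5)"
```

```text
clock: 4.2
ee_pos: [0.5562, 0.0544, 0.1226]
eef_rot: [-3.136, 0.192, -0.01]
wrist_force: [-0.5, -0.6, -1.3]
opening: 0.041
finger_force: 40.8
blue [287. 146.] [595.3  45.  153.2  73.2 172.6]
blue [503. 178.] [ 5.554e+02 -1.263e+02  1.178e+02  5.850e+01  5.000e-01]
blue [317. 328.] [446.2  34.6  58.7  32.4   2.9]
white ((530.0, 222.5), 21.360109329223633) 391.0 z22: [ 518.8 -141.7   35.     9.2    0.6] held: [564.9 -56.4  19.2   5.    0.6]
white ((286.5, 205.0), 17.270015716552734) 385.5 z22: [557.   49.8  25.   10.6 173.6] held: [585.8  48.5  13.7   5.8 173.6]
white ((309.0, 63.0), 4.472236156463623) 52.0 z22: [655.2  22.2   5.5   5.2  83.2] held: [639.6  33.4   3.    2.9  83.2]
white ((265.0, 62.5), 4.609872341156006) 50.0 z22: [659.1  51.8   5.9   4.8 172.6] held: [641.7  49.6   3.2   2.6 172.6]
white ((307.5, 126.5), 3.8079864978790283) 41.0 z22: [612.8  27.7   5.    4.9  83.1] held: [616.3  36.4   2.8   2.7  83.1]
white ((265.25860595703125, 126.18965148925781), 3.9260776042938232) 38.5 z22: [616.4  57.4   5.    4.9  82.6] held: [618.3  52.7   2.7   2.7  82.6]
white ((348.23333740234375, 286.76666259765625), 5.32696533203125) 35.5 z22: [483.7   8.9   8.8   5.1 146.1] held: [545.7  26.1   4.8   2.8 146.1]
white ((210.5, 287.0), 5.315173149108887) 29.5 z22: [496.4 118.4   7.2   5.7 173.3] held: [552.6  86.    4.    3.1 173.3]
white ((315.5, 311.5), 2.9155757427215576) 17.0 z22: [463.6  36.5   4.8   3.3 174.7] held: [534.7  41.2   2.6   1.8 174.7]
white ((320.5, 343.5), 2.9155757427215576) 16.0 z22: [431.7  34.2   5.2   3.4 175. ] held: [517.2  40.    2.8   1.9 175. ]
t 4.25 at [555.6  52.  122.6] shift [82.8  1.6 73.1] shift in goal axes [83.2  1.5 72.6] turn [ 0.  -0.3  0.1] F [-0.4 -0.7 -0.7] open 41.3 grip 40.8
```

View pics/w3.png

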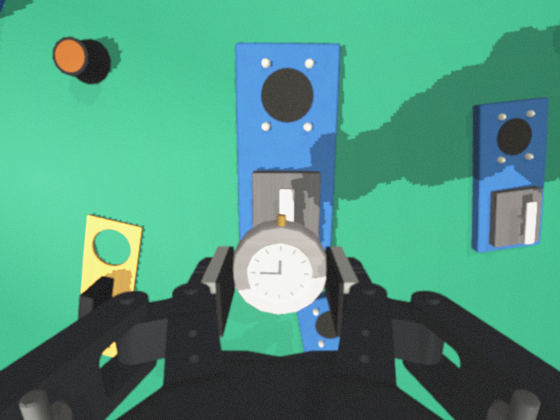

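The view shows the nest at (287,95) with its four pegs, the stud head at (286,205), and the held watch dial at (280,272).

```bash
python3 - <<'E'
from h import *
from workcell import vision,status
st=status.sense();s=vision.snapshot('wrist');H=hsv(s);h,S,v=H[...,0],H[...,1],H[...,2]
T=st["ee_pos"];C=R.from_rotvec(st["eef_rot"]);print(T)
m=np.zeros(v.shape,bool);m[225:330,225:335]=True
for nm,k,z in(("glass",(S<40)&(v>195)&m,.0095),("case",~((h>65)&(h<95)&(S>90))&m,.007)):
    k=cv2.morphologyEx(k.astype(np.uint8),cv2.MORPH_OPEN,np.ones((3,3)))
    c=blobs(k)[0];P=ray(s,c.reshape(-1,2),T[2]+z)[:,:2].astype(np.float32)
    (x,y),rad=cv2.minEnclosingCircle(P*1000);print(nm,x,y,rad,"tool",C.inv().apply(np.array([x/1e3,y/1e3,T[2]])-T)*1000)
px=np.array([[265,62.5],[309,63],[307.5,126.5],[265.3,126.2]])
k=(S<60)&(v>160);k[:40]=0;k[150:]=0
Q=[ray(s,c.reshape(-1,2),.021)[:,:2].mean(0) for c in blobs(k,15)];print(np.round(Q,4),np.mean(Q,0))
print(proj(s,T))
E
```

```text
[0.5556383  0.05199778 0.12263871]
glass 555.0657958984375 52.576904296875 20.63199234008789 tool [-0.6420077  -0.50095737 -0.00381037]
case 549.947509765625 49.60740661621094 34.13428497314453 tool [-5.33733088  3.10017764 -0.02696802]
[[ 0.6553  0.022 ]
 [ 0.6593  0.0518]
 [ 0.6128  0.0278]
 [ 0.6167  0.0574]
 [ 0.6044 -0.1383]] [0.62970489 0.00413455]
[[280.46321072 262.36240767]]
```

```bash
python3 - <<'E'
from h import *
s=pickle.load(open("wrist.pkl","rb"));H=hsv(s);h,S,v=H[...,0],H[...,1],H[...,2]
T=np.array([.5556,.052,.1226]);C=R.from_euler("z",-7.5,degrees=True)*R.from_euler("x",180,degrees=True)
for z in(0,.005,.007,.010):print(z,proj(s,T+[0,0,z]))
k=(S<40)&(v>215);k[:225]=0;k[325:]=0;k[:,:230]=0;k[:,335:]=0
for c in blobs(k,200): print(cv2.minEnclosingCircle(c),cv2.boundingRect(c),cv2.contourArea(c))
g=cv2.cvtColor(s["pixels"],cv2.COLOR_RGB2GRAY);print(g[215:320:3,266]);print(g[283,228:332:3])
E
```

```text
0 [[285.65177395 262.98768465]]
0.005 [[285.85054674 267.60078508]]
0.007 [[285.93358388 269.52854551]]
0.01 [[286.06216038 272.51428066]]
((282.0, 284.5), 43.649269104003906) (239, 243, 87, 71) 4074.0
[157 153 133 120 131 178 196 194 192 197 196 241 220 244 245 245 245 245
 245 196 245 245 245 244 244 243 219 245 246 245 244 244 226 152 152]
[ 35  44 101 185 186 186 186 230 245 241 226 245 245 245 245 245 245 245
 244 245 245 245 245 245 243 245 246 247 245 243 242 243 195  38  30]
```

```bash
python3 -m crank '{"angular":[[0,0,0],[0,0,0],[0,0,0],[0,0,0],[0,0,0],[0,0,0],[0,0,0]],"offset":[[0.0273,0.0005,0],[0.0273,0.0005,0],[0.0273,0.0005,0.012],[0,0,0.03],[0,0,0.03],[0,0,0],[0,0,0]],"hand":[0.6,0.6,0.6,0.6,0.6,0.6,0.6]}'
python3 -c "
from h import *
go([.6367,.0398,.020],-7.5)"
```

```text
clock: 4.88
ee_pos: [0.6361, 0.0372, 0.0506]
eef_rot: [3.133, -0.209, 0.004]
wrist_force: [1.2, -0.3, 1.2]
opening: 0.0413
finger_force: 41.0
t 4.88 at [636.1  37.2  50.6] shift [ 0.2 -2.7 30.6] shift in goal axes [ 0.3 -2.7 30.6] turn [ 0.1 -0.2 -0.1] F [ 1.2 -0.3  1.2] open 41.3 grip 41.0
```

```bash
python3 -m crank '{"angular":[[0,0,0],[0,0,0],[0,0,0],[0,0,0],[0,0,0]],"offset":[[0.0003,-0.0025,0.01],[0,0,0.01],[0,0,0.005],[0,0,0],[0,0,0]],"hand":[0.6,0.6,0.6,0.6,0.6]}'
python3 -c "
from h import *
go([.6367,.0398,.020],-7.5)"
```

```text
clock: 5.3
ee_pos: [0.6386, 0.0414, 0.027]
eef_rot: [3.134, -0.205, 0.011]
wrist_force: [-0.1, 0.2, -0.3]
opening: 0.0412
finger_force: 41.0
t 5.3 at [638.6  41.4  27. ] shift [-1.7  1.8  7. ] shift in goal axes [-1.7  1.8  7. ] turn [ 0.  -0.4  0. ] F [-0.1  0.2 -0.3] open 41.2 grip 41.0
```

```bash
for i in 1 2; do python3 -m crank '{"angular":[[0,0,0],[0,0,0]],"offset":[[0,0,0],[0,0,0]],"hand":[0.6,0.6]}' | grep ee_pos; done; python3 see.py pics/w4.png
```

```text
ee_pos: [0.639, 0.0413, 0.0275]
ee_pos: [0.6388, 0.0414, 0.0272]
blue [282. 214.] [654.4  37.3  73.   38.4  82.5]
blue [280. 326.] [599.9  47.2  65.6  37.6  82.5]
blue [548. 307.] [581.5 -99.8  77.8  17.4   7.1]
white ((252.57894897460938, 216.7105255126953), 5.884782314300537) 87.5 z22: [661.   51.3   5.3   4.7 172.5] held: [665.3  49.5   4.8   4.2 172.5]
white ((317.5, 216.68182373046875), 5.876578330993652) 80.0 z22: [657.1  21.6   5.4   4.2 174. ] held: [661.8  22.8   4.8   3.8 174. ]
white ((348.4545593261719, 287.1363525390625), 5.447995185852051) 33.5 z22: [619.5  11.1   5.6   3.3 145.6] held: [628.   13.3   5.1   2.9 145.6]
white ((210.0, 287.5), 5.4084272384643555) 33.5 z22: [627.8  76.9   5.6   3.   14. ] held: [635.5  72.5   5.    2.7  14. ]
```

View pics/w4.png

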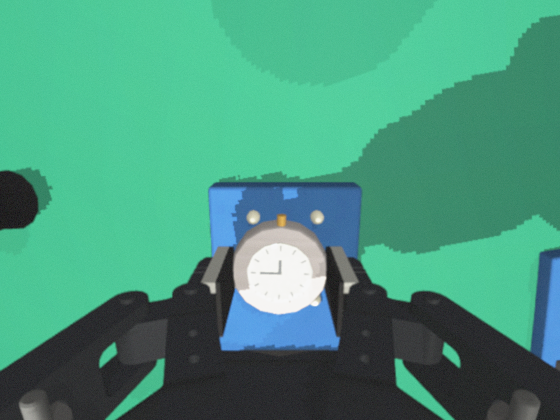

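The pegs sit about 2 mm right of the watch (peg midpoint u=285, watch u=280), so I correct before lowering.

```bash
python3 -m crank '{"angular":[[0,0,0],[0,0,0],[0,0,0],[0,0,0],[0,0,0]],"offset":[[-0.001,0.002,0],[0,0,0.003],[0,0,0.003],[0,0,0.002],[0,0,0]],"hand":[0.6,0.6,0.6,0.6,0.6]}'; python3 see.py pics/w5.png
python3 -c "
from h import *
go([.6373,.0394,.020],-7.5)"
```

```text
clock: 6.1
ee_pos: [0.6374, 0.0393, 0.0201]
eef_rot: [3.134, -0.205, 0.011]
wrist_force: [-4.2, -0.7, 15.9]
opening: 0.0408
finger_force: 42.6
blue [280. 215.] [655.9  37.1  73.   36.1  82.5]
blue [279. 326.] [601.6  44.6  62.6  38.7  81.8]
blue [551. 312.] [582.4 -97.7  75.7  13.9   7.2]
white ((246.8943634033203, 219.13380432128906), 6.232754707336426) 100.5 z22: [660.9  51.4   5.6   4.9 171.3] held: [663.2  50.3   5.3   4.6 171.3]
white ((313.6875, 219.125), 6.31383752822876) 92.5 z22: [657.1  21.8   5.6   4.4  37.2] held: [659.7  22.4   5.3   4.2  37.2]
white ((348.5, 287.5), 5.700977325439453) 37.0 z22: [622.   10.1   5.6   3.1 145.6] held: [626.5  11.3   5.3   2.9 145.6]
white ((210.0, 287.5), 5.4084272384643555) 33.5 z22: [630.1  72.7   5.3   2.9  14. ] held: [634.2  70.4   5.    2.7  14. ]
t 6.15 at [637.5  39.3  20.1] shift [-0.2 -0.1  0.1] shift in goal axes [-0.2 -0.1  0.1] turn [ 0.  -0.4  0. ] F [-5.2 -0.1 15.6] open 40.9 grip 42.6
```

```bash
python3 -m crank '{"angular":[[0,0,0],[0,0,0],[0,0,0],[0,0,0],[0,0,0],[0,0,0],[0,0,0]],"offset":[[0,0,0],[0,0,0],[0,0,0],[0,0,-0.005],[0,0,-0.03],[-0.02,0,-0.035],[-0.03,0,-0.02]],"hand":[0.2,0,0,0,0,0,0]}'; python3 see.py pics/w6.png
python3 -c "
from h import *
go([.4977,.2154,.12],-20.5)"
```

```text
clock: 6.73
ee_pos: [0.5899, 0.0458, 0.1111]
eef_rot: [3.135, -0.206, 0.018]
wrist_force: [0.6, -0.1, 0.6]
opening: 0.0856
finger_force: 0.0
blue [280. 212.] [592.6  45.3 158.4  73.2 172.5]
blue [499. 211.] [ 5.564e+02 -1.263e+02  1.187e+02  5.860e+01  3.000e-01]
blue [328. 345.] [461.7  24.4  54.6  34.   91.4]
white ((278.94769287109375, 146.1907958984375), 32.114501953125) 3008.0 z22: [636.4  40.4  42.8  41.6  82.5] held: [643.7  39.3  24.6  24.   82.5]
white ((280.0, 273.0), 29.61428451538086) 810.0 z22: [541.3  52.2  48.3  10.9 172.5] held: [588.9  46.1  27.8   6.3 172.5]
white ((527.5, 270.0), 20.74256706237793) 360.0 z22: [ 5.165e+02 -1.416e+02  3.520e+01  8.600e+00  4.000e-01] held: [ 5.747e+02 -6.540e+01  2.030e+01  4.900e+00  4.000e-01]
white ((549.0, 2.5), 10.30786418914795) 96.5 z22: [ 708.5 -149.8   14.7    3.8   86.6] held: [685.2 -70.1   8.5   2.2  86.6]
white ((426.5, 304.5), 7.106435298919678) 55.0 z22: [498.9 -59.1   8.4   8.1  81.4] held: [564.6 -17.9   4.9   4.6  81.4]
white ((302.0, 114.0), 4.123205661773682) 44.0 z22: [655.7  22.2   4.7   4.7  37.2] held: [654.8 
[... 268 characters left out ...]
.5  49.4   2.5   2.4 171.7]
white ((497.6428527832031, 205.5), 3.677114725112915) 28.0 z22: [ 573.4 -114.2    5.7    3.8   82.5] held: [607.4 -49.6   3.3   2.2  82.5]
white ((132.5, 303.5), 5.147915363311768) 27.5 z22: [529.8 171.6   6.9   5.4  83.5] held: [582.4 114.8   4.    3.1  83.5]
white ((526.5, 201.0), 3.6401548385620117) 27.5 z22: [ 573.7 -136.6    5.6    4.    43.7] held: [607.6 -62.5   3.2   2.3  43.7]
white ((301.5, 176.5), 2.9155757427215576) 18.5 z22: [613.3  27.1   3.6   2.8 173.3] held: [630.4  31.7   2.1   1.6 173.3]
t 6.78 at [583.6  46.9 113.5] shift [-107.  -155.9   -7.2] shift in goal axes [-139.4 -127.7   -6.5] turn [-0.1 -0.5 13. ] F [-7.8  0.9  0.5] open 85.3 grip 0.0
```

View pics/w6.png

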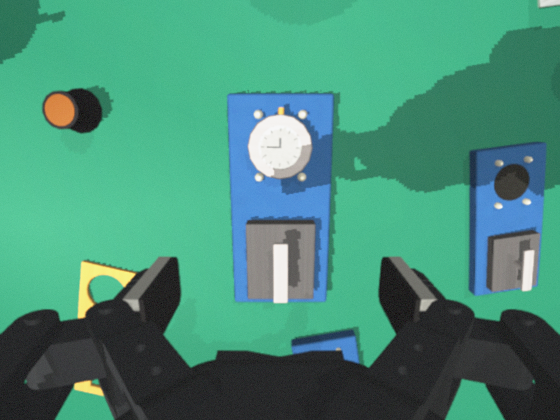

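The watch is seated in the nest at (280,146), inside the four pegs. Next, the keeper.

```bash
python3 -m crank '{"angular":[[0,0,6.5],[0,0.5,6.5],[0,0,0],[0,0,0],[0,0,0],[0,0,0],[0,0,0],[0,0,0],[0,0,0],[0,0,0]],"offset":[[0,0,0],[0,0,0],[-0.034,-0.0213,-0.003],[-0.034,-0.0213,-0.003],[-0.034,-0.0213,-0.003],[-0.034,-0.0213,-0.003],[-0.034,-0.0213,0],[-0.034,-0.0213,0],[0,0,0],[0,0,0]],"hand":[0,0,0,0,0,0,0,0,0,0]}'
python3 - <<'E'
from h import *
from workcell import vision
go([.4977,.2154,.02],-20.5)
s=vision.snapshot('wrist');cv2.imwrite("pics/w7.png",s['pixels'][:,:,::-1]);H=hsv(s);h,S,v=H[...,0],H[...,1],H[...,2]
m=((h>15)&(h<32)&(S>110)&(v>90)).astype(np.uint8)
cs,hi=cv2.findContours(m,cv2.RETR_CCOMP,cv2.CHAIN_APPROX_NONE)
for c in cs:
    if cv2.contourArea(c)>150: print(c.mean((0,1)).round(),cv2.contourArea(c),rect(s,c,.004))
for c in blobs((v<50),80): print("dark",c.mean((0,1)).round(),cv2.contourArea(c),rect(s,c,.04))
E
```

```text
clock: 7.62
ee_pos: [0.439, 0.2398, 0.1176]
eef_rot: [3.093, -0.549, 0.024]
wrist_force: [0.4, -0.5, -0.4]
opening: 0.0853
finger_force: 0.0
t 7.62 at [439.  239.8 117.6] shift [62.   2.9 98.6] shift in goal axes [63.5  2.3 97.6] turn [-0.1 -0.8  0.4] F [ 0.4 -0.5 -0.4] open 85.3 grip 0.0
[284. 122.] 11002.5 [493.2 217.1 135.4  46.4 159.3]
[283. 180.] 1054.0 [455.5 231.3  38.8  17.3 159.6]
[284. 122.] 649.0 [497.2 215.2  28.1  14.  158.1]
[284.  67.] 1816.0 [533.5 201.8  34.2  33.9  69.9]
dark [277. 359.] 43681.5 [335.4 279.  503.7 159.5  70. ]
dark [548. 105.] 747.5 [449.7  47.3  23.6  18.1 169.8]
dark [285. 130.] 217.0 [494.3 217.   14.6   9.1 160.3]
```

View pics/w7.png

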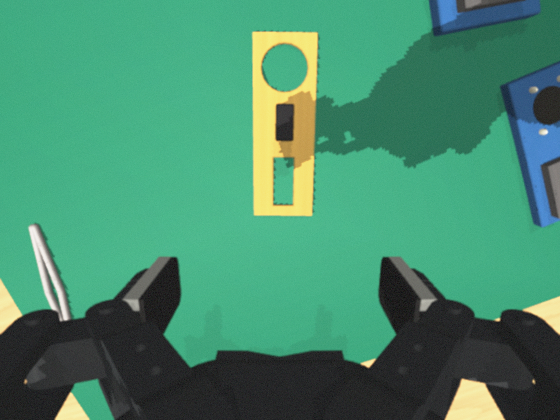

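The keeper appears at (284,122) with its eye at (283,180), window at (284,67) and grip at (285,122).

```bash
python3 -m crank '{"angular":[[0,-0.8,0.4],[0,0,0],[0,0,0],[0,0,0],[0,0,0],[0,0,0]],"offset":[[0.03,0.001,0],[0.0335,0.001,0.02],[0,0,0.035],[0,0,0.03],[0,0,0],[0,0,0]],"hand":[0.3,0.3,0.3,0.3,0.3,0.3]}' 100
python3 -c "
from h import *
go([.4976,.2154,.010],-20.6)"
```

```text
clock: 8.17
ee_pos: [0.4993, 0.2109, 0.0322]
eef_rot: [3.088, -0.573, -0.001]
wrist_force: [0.4, -0.2, 0.0]
opening: 0.0598
finger_force: 0.0
t 8.17 at [499.3 210.9  32.2] shift [-3.2 -3.6 22.2] shift in goal axes [-3.2 -3.6 22.2] turn [ 0.1  0.  -0.4] F [ 0.4 -0.2  0. ] open 59.8 grip 0.0
```

```bash
python3 -m crank '{"angular":[[0,0,0],[0,0,0],[0,0,0]],"offset":[[-0.003,-0.0035,0.008],[0,0,0.01],[0,0,0]],"hand":[0.4,0.5,0.5]}'
python3 -c "
from h import *
go([.4976,.2154,.010],-20.6)"
```

```text
clock: 8.42
ee_pos: [0.4978, 0.218, 0.0149]
eef_rot: [-3.088, 0.567, -0.003]
wrist_force: [-0.1, -0.4, 0.5]
opening: 0.0429
finger_force: 0.0
t 8.42 at [497.8 218.   14.9] shift [0.7 2.5 4.8] shift in goal axes [0.7 2.5 4.9] turn [-0.1 -0.1 -0.2] F [-0.1 -0.4  0.5] open 42.9 grip 0.0
```

```bash
python3 -m crank '{"angular":[[0,0,0],[0,0,0],[0,0,0]],"offset":[[0.0007,0.0022,0.0045],[0,0,0],[0,0,0]],"hand":[0.5,0.5,0.5]}'
python3 -c "
from h import *
go([.4976,.2154,.010],-20.6)"
```

```text
clock: 8.67
ee_pos: [0.4979, 0.2149, 0.0109]
eef_rot: [-3.088, 0.569, -0.003]
wrist_force: [0.3, 0.1, -0.2]
opening: 0.0426
finger_force: 0.0
t 8.67 at [497.9 214.9  10.9] shift [-0.5 -0.3  0.9] shift in goal axes [-0.5 -0.3  0.9] turn [-0.1 -0.1 -0.3] F [ 0.3  0.1 -0.2] open 42.6 grip 0.0
```

```bash
python3 -m crank '{"angular":[[0,0,0],[0,0,0],[0,0,0],[0,0,0],[0,0,0],[0,0,0]],"offset":[[0,0,0],[0,0,0],[0,0,0],[0,0,0],[0,0,0],[0,0,0]],"hand":[0.95,0.95,0.95,0.95,0.95,0.95]}' 110
python3 -m crank '{"angular":[[0,0,0],[0,0,0],[0,0,0],[0,0,0],[0,0,0]],"offset":[[0,0,-0.02],[0,0,-0.035],[0,0,-0.04],[0,0,-0.01],[0,0,0]],"hand":[0.95,0.95,0.95,0.95,0.95]}'
python3 -c "
from h import *
go([.4976,.2154,.1],-20.6)
from workcell import vision
s=vision.snapshot('wrist');cv2.imwrite('pics/w8.png',s['pixels'][:,:,::-1])"
```

```text
clock: 9.17
ee_pos: [0.4981, 0.2152, 0.0112]
eef_rot: [-3.088, 0.568, -0.004]
wrist_force: [-0.7, -0.7, 6.4]
opening: 0.0105
finger_force: 107.9
clock: 9.58
ee_pos: [0.4995, 0.2158, 0.1189]
eef_rot: [-3.084, 0.568, -0.011]
wrist_force: [0.9, -0.5, -1.0]
opening: 0.0104
finger_force: 107.6
t 9.58 at [499.5 215.8 118.9] shift [-1.7  1.1 18.9] shift in goal axes [-1.6  1.  18.9] turn [-0.4 -0.3 -0.3] F [ 0.9 -0.5 -1. ] open 10.4 grip 107.6
```

View pics/w8.png

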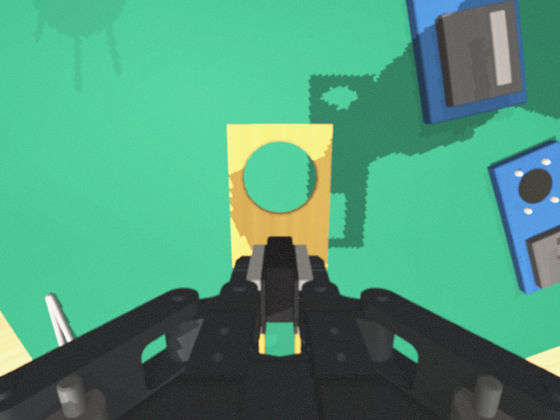

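The keeper is held with its window at (280,177), straight ahead. I'll refine the stud position from stored pictures before going there.

```bash
python3 - <<'E'
from h import *
from workcell import vision,status
for n in("wrist","top","scene"):
    s=pickle.load(open(n+".pkl","rb"));H=hsv(s);h,S,v=H[...,0],H[...,1],H[...,2]
    for c in blobs((S<50)&(v>(175 if n=="wrist" else 140)),15):
        q=rect(s,c,.046)
        if abs(q[0]-555)<12 and abs(q[1]-50)<12: print(n,q)
st=status.sense();s=vision.snapshot('wrist');pickle.dump(s,open("w8.pkl","wb"));H=hsv(s);h,S,v=H[...,0],H[...,1],H[...,2]
m=((h>12)&(h<32)&(S>90)&(v>60)).astype(np.uint8);T=st["ee_pos"];C=R.from_rotvec(st["eef_rot"]);print(T)
cs,_=cv2.findContours(m,cv2.RETR_CCOMP,cv2.CHAIN_APPROX_NONE)
for c in cs:
    if cv2.contourArea(c)>600:
        q=rect(s,c,T[2]-.0072);print(c.mean((0,1)).round(),q,"tool",(C.inv().apply(np.array([q[0]/1e3,q[1]/1e3,T[2]])-T)*1000).round(1),q[4])
for c in blobs((S<50)&(v>170),100): print(rect(s,c,.046))
go([.5814,.0468,.115],-7.5,27)
E
```

```text
wrist [552.8  50.7  43.3   9.8 172.5]
top [554.3  50.9  42.4  11.  173.1]
scene [551.8  50.8  42.6  10.3 175.4]
[0.49838739 0.2153774  0.11690878]
[280. 194.] [524.7 205.8  68.9  46.6 159.2] tool [28.  -0.4  0.1] 159.2
[279. 177.] [534.6 202.1  33.8  33.8 113.4] tool [38.6 -0.5  0.1] 113.4
[552.9  50.2  43.1   8.9 172.6]
[482.  404.8  45.   12.7 162.7]
t 9.68 at [497.5 215.  115.6] shift [138.3 127.4   0.5] shift in goal axes [ 93.4 155.9  48.2] turn [  3.   26.8 -13.1] F [ 0.   1.1 -2.2] open 10.2 grip 107.6
```

```bash
python3 -m crank '{"angular":[[0,0,0],[0,0,0],[0,0,0],[0,0,0],[0,0,0],[0.6,5.36,-2.6],[0.6,5.36,-2.6],[0.6,5.36,-2.6],[0.6,5.36,-2.6],[0.6,5.36,-2.6]],"offset":[[0.0274,0.0256,-0.007],[0.0274,0.0256,-0.007],[0.0274,0.0256,-0.007],[0.0274,0.0256,-0.007],[0.0274,0.0256,-0.007],[0,0,0],[0,0,0],[0,0,0],[0,0,0],[0,0,0]],"hand":[0.95,0.95,0.95,0.95,0.95,0.95,0.95,0.95,0.95,0.95]}'
python3 -m crank '{"angular":[[0,0,0],[0,0,0]],"offset":[[0,0,0],[0,0,0]],"hand":[0.95,0.95]}'
cat >> h.py <<'E'
S=np.array([.5533,.0505]);A,B=45.4,11.0
def keep(x0,z0,th,off=0):
    """goal: eye centre at holder x0,z0 (mm), window end up by th deg; also prints where the keeper is now"""
    from workcell import status
    st=status.sense();C=R.from_rotvec(st["eef_rot"]).as_matrix();a=np.radians(-7.5);ux=np.array([np.cos(a),np.sin(a),0]);uy=np.array([-ux[1],ux[0],0])
    e=(st["ee_pos"]-[*S,0])*1000-C[:,0]*A+C[:,2]*B   # eye centre underside
    print("eye now x,y,z",np.round([e@ux,e@uy,e[2]],1),"tilt",np.round(np.degrees(np.arcsin(C[2,0])),1))
    t=np.radians(th);X=x0+A*np.cos(t)-B*np.sin(t);Z=z0+A*np.sin(t)+B*np.cos(t)
    go([*(S+ux[:2]*X/1000+uy[:2]*off/1000),Z/1000],-7.5,th)
E
python3 -c "
from h import *
keep(-8,80,27)"
```

```text
clock: 10.52
ee_pos: [0.5752, 0.0433, 0.1477]
eef_rot: [3.032, -0.253, 0.608]
wrist_force: [-1.6, -0.6, -2.2]
opening: 0.0105
finger_force: 107.7
clock: 10.68
ee_pos: [0.5785, 0.0415, 0.1493]
eef_rot: [3.03, -0.263, 0.605]
wrist_force: [0.5, -0.1, -1.4]
opening: 0.0101
finger_force: 107.7
eye now x,y,z [-11.5  -4.2 121.7] tilt 22.6
t 10.68 at [578.5  41.5 149.3] shift [-14.   -5.9  36.2] shift in goal axes [-16.5  -5.6  35.2] turn [ 1.4  4.4 -2.1] F [ 0.5 -0.1 -1.4] open 10.1 grip 107.7
```

```bash
python3 -m crank '{"angular":[[1.4,4.4,-2.1],[0,0,0],[0,0,0],[0,0,0],[0,0,0]],"offset":[[0,0,0],[-0.008,-0.0025,0.017],[-0.008,-0.0025,0.017],[0,0,0],[0,0,0]],"hand":[0.95,0.95,0.95,0.95,0.95]}'
python3 -m crank '{"angular":[[0,0,0],[0,0,0]],"offset":[[0,0,0],[0,0,0]],"hand":[0.95,0.95]}'
python3 - <<'E'
from h import *
keep(-8,44,27)
from workcell import vision,status
s=vision.snapshot('scene');cv2.imwrite('pics/s2.png',s['pixels'][:,:,::-1])
st=status.sense();s=vision.snapshot('wrist');pickle.dump(s,open("w9.pkl","wb"));H=hsv(s);h,Sa,v=H[...,0],H[...,1],H[...,2]
m=((h>12)&(h<32)&(Sa>90)&(v>60)).astype(np.uint8)
cs,_=cv2.findContours(m,cv2.RETR_CCOMP,cv2.CHAIN_APPROX_NONE)
for c in cs:
    if cv2.contourArea(c)>300: print("y",c.mean((0,1)).round(),cv2.contourArea(c))
for c in blobs((Sa<50)&(v>170),60): print("w",c.mean((0,1)).round(),cv2.contourArea(c),rect(s,c,.03),rect(s,c,.046))
E
```

```text
clock: 11.1
ee_pos: [0.5819, 0.0412, 0.1189]
eef_rot: [3.017, -0.255, 0.628]
wrist_force: [0.1, -0.8, -1.1]
opening: 0.0105
finger_force: 107.6
clock: 11.27
ee_pos: [0.5821, 0.0416, 0.1204]
eef_rot: [3.017, -0.256, 0.632]
wrist_force: [-0.2, 0.4, -0.9]
opening: 0.0101
finger_force: 107.6
eye now x,y,z [-7.4 -3.9 92. ] tilt 23.7
t 11.27 at [582.1  41.6 120.4] shift [-20.7  -5.6  41. ] shift in goal axes [-22.9  -5.1  39.9] turn [ 1.7  3.3 -1.8] F [-0.2  0.4 -0.9] open 10.1 grip 107.6
y [ 78. 165.] 423.5
y [279. 194.] 12355.0
y [279. 177.] 4278.0
y [521.  37.] 504.0
w [508.  32.] 6082.0 [ 733.8 -188.7  118.7   78.3   84.9] [ 724.2 -173.7  111.1   73.3   84.9]
w [270. 183.] 2010.0 [637.7  38.8  39.9  39.2  83.4] [634.3  39.1  37.3  36.7  83.4]
w [284.   7.] 450.5 [786.7   3.3  52.6  19.8  80.9] [773.8   5.9  49.2  18.5  80.9]
w [271. 331.] 92.5 [533.7  54.2  12.6   7.9 170.4] [537.   53.6  11.8   7.4 170.4]
```

```bash
python3 -c "
from workcell import status
import numpy as np
print(np.round(status.sense()['joint_positions'],2))"
python3 -m crank '{"angular":[[1.7,3.3,-1.8],[0,0,0],[0,0,0]],"offset":[[0,0,0],[0,-0.002,0.0],[0,0,0]],"hand":[0.95,0.95,0.95]}'
python3 - <<'E'
from h import *
keep(-8,70,27)
from workcell import status
print(np.round(status.sense()['joint_positions'],2))
E
```

```text
[-0.35  0.46  0.11  2.2   0.84  0.17 -2.8 ]
clock: 11.62
ee_pos: [0.5892, 0.0449, 0.1369]
eef_rot: [3.026, -0.192, 0.682]
wrist_force: [0.3, -0.4, -1.5]
opening: 0.0104
finger_force: 107.8
eye now x,y,z [ 1.000e-01 -1.200e+00  1.074e+02] tilt 25.4
t 11.62 at [589.2  44.9 136.9] shift [-23.7  -1.1  29.1] shift in goal axes [-24.5  -0.9  28.4] turn [0.2 1.6 0.3] F [ 0.3 -0.4 -1.5] open 10.4 grip 107.8
[-0.31  0.43  0.07  2.19  0.9   0.17 -2.82]
```

Joints 6 and 7 are at their limits at this tilt. A half-turned grasp frees joint 7, so I'll set the keeper back on the bench and regrasp it the other way round.

```bash
python3 -m crank '{"angular":[[0,-6.4,0],[0,-6.4,0],[0,-6.4,0],[0,-6.4,0],[0,0,0],[0,0,0]],"offset":[[0,0,0],[0,0,0],[0,0,0],[0,0,0],[0,0,0],[0,0,0]],"hand":[0.95,0.95,0.95,0.95,0.95,0.95]}'
python3 - <<'E'
from h import *
go([.500,.200,.1],-7.5)
from workcell import status
print(np.round(status.sense()['joint_positions'],2))
E
```

```text
clock: 12.12
ee_pos: [0.5944, 0.0395, 0.131]
eef_rot: [3.101, -0.211, 0.167]
wrist_force: [-0.7, -0.1, -1.8]
opening: 0.0101
finger_force: 107.7
t 12.12 at [594.4  39.5 131. ] shift [-117.8 -146.7   15.1] shift in goal axes [-114.5 -146.8   31. ] turn [ 1.2 -6.2 -0.3] F [-0.7 -0.1 -1.8] open 10.1 grip 107.7
[ 0.13  0.55 -0.46  1.86  0.45  0.73 -2.3 ]
```

```bash
python3 -m crank '{"angular":[[1.2,-6.2,-0.3],[0,0,0],[0,0,0],[0,0,0],[0,0,0],[0,0,0],[0,0,0],[0,0,0]],"offset":[[0,0,0],[-0.0229,-0.0294,0],[-0.0229,-0.0294,0],[-0.0229,-0.0294,0],[-0.0229,-0.0294,0.01],[-0.0229,-0.0294,0.02],[0,0,0],[0,0,0]],"hand":[0.95,0.95,0.95,0.95,0.95,0.95,0.95,0.95]}'
python3 - <<'E'
from h import *
go([.500,.200,.0115],-7.5)
from workcell import status
print(np.round(status.sense()['joint_positions'],2))
E
```

```text
clock: 12.78
ee_pos: [0.4954, 0.2024, 0.1008]
eef_rot: [3.133, -0.188, -0.0]
wrist_force: [1.3, -0.4, -1.3]
opening: 0.0103
finger_force: 107.9
t 12.78 at [495.4 202.4 100.8] shift [ 4.9  1.6 89.3] shift in goal axes [ 4.9  1.8 89.3] turn [0.2 0.  0.6] F [ 1.3 -0.4 -1.3] open 10.3 grip 107.9
[-0.15  0.56 -0.49  1.95  0.39  0.73 -2.56]
```

```bash
python3 -m crank '{"angular":[[0.2,0,0],[0,0,0],[0,0,0],[0,0,0],[0,0,0],[0,0,0]],"offset":[[0,0,0.035],[0,0,0.035],[0,0,0.012],[0,0,0.004],[0,0,0.002],[0,0,0]],"hand":[0.95,0.95,0.95,0.95,0.95,0.95]}'
python3 -c "
from h import *
go([.500,.200,.0115],-7.5)"
```

```text
clock: 13.28
ee_pos: [0.499, 0.1996, 0.0144]
eef_rot: [-3.134, 0.199, -0.002]
wrist_force: [-0.1, 0.4, -1.5]
opening: 0.01
finger_force: 107.9
t 13.28 at [499.  199.6  14.4] shift [ 0.9 -0.5  2.9] shift in goal axes [ 0.9 -0.5  2.9] turn [-0.1 -0.1  0.2] F [-0.1  0.4 -1.5] open 10.0 grip 107.9
```

```bash
python3 -m crank '{"angular":[[0,0,0],[0,0,0],[0,0,0],[0,0,0],[0,0,0],[0,0,0],[0,0,0],[0,0,0]],"offset":[[0,0,0.0025],[0,0,0],[0,0,0],[0,0,0],[0,0,0],[0,0,-0.02],[0,0,-0.035],[0,0,-0.02]],"hand":[0.95,0.95,0.5,0.4,0.4,0.4,0.4,0.4]}'
python3 -m crank '{"angular":[[0,0,-7],[0,0,-7],[0,0,-7],[0,0,-7],[0,0,-7],[0,0,-7],[0,0,-7],[0,0,-7],[0,0,-7],[0,0,-7]],"offset":[[0,0,0],[0,0,0],[0,0,0],[0,0,0],[0,0,0],[0,0,0],[0,0,0],[0,0,0],[0,0,0],[0,0,0]],"hand":[0.4,0.4,0.4,0.4,0.4,0.4,0.4,0.4,0.4,0.4]}'
python3 -m crank '{"angular":[[0,0,-7],[0,0,-7],[0,0,-7],[0,0,-7],[0,0,-7],[0,0,-7],[0,0,-7],[0,0,-7],[0,0,-7],[0,0,-7]],"offset":[[0,0,0],[0,0,0],[0,0,0],[0,0,0],[0,0,0],[0,0,0],[0,0,0],[0,0,0],[0,0,0],[0,0,0]],"hand":[0.4,0.4,0.4,0.4,0.4,0.4,0.4,0.4,0.4,0.4]}'
python3 - <<'E'
from h import *
go([.500,.200,.1],172.5)
from workcell import status,vision
print(np.round(status.sense()['joint_positions'],2))
s=vision.snapshot('top');H=hsv(s);h,S,v=H[...,0],H[...,1],H[...,2]
for c in blobs((h>15)&(h<32)&(S>110)&(v>90),60): print("yel",rect(s,c,.004))
E
```

```text
clock: 13.95
ee_pos: [0.499, 0.2001, 0.0887]
eef_rot: [-3.134, 0.198, -0.001]
wrist_force: [1.3, -0.3, -0.2]
opening: 0.0514
finger_force: 0.0
clock: 14.78
ee_pos: [0.4989, 0.1996, 0.0867]
eef_rot: [-2.677, -1.643, -0.002]
wrist_force: [1.7, 0.5, -0.2]
opening: 0.0514
finger_force: 0.0
clock: 15.62
ee_pos: [0.499, 0.1995, 0.0866]
eef_rot: [1.251, 2.881, 0.002]
wrist_force: [0.3, 0.6, -0.1]
opening: 0.0513
finger_force: 0.0
t 15.62 at [499.  199.5  86.6] shift [ -0.3   1.1 -13.4] shift in goal axes [ -0.9   0.7 -13.4] turn [  0.1   0.  -39.4] F [ 0.3  0.6 -0.1] open 51.3 grip 0.0
[ 0.21  0.79 -1.13  1.95  0.87  1.   -0.58]
yel [ 314.  -624.9  299.6  150.8  160.4]
yel [674.7 526.  233.9  77.6   7.7]
yel [ 164.5 -278.1  253.3   37.4  150.5]
yel [ 493.5 -621.9  200.7   44.1   92.2]
yel [ 127.6 -659.9  146.9   50.5   88.9]
yel [ 440.4 -479.6   72.4   31.3   28.7]
yel [490.  641.  111.9  33.2  86.3]
yel [ 78.  286.1 112.7  32.3  90.4]
yel [ 917.9 -636.9  211.2   17.9   89.2]
yel [924.4 650.5 126.   26.8  89.6]
yel [  75.  -639.7  159.4   40.3   88.8]
yel [ 799.9 -244.5  135.2    7.9   90.4]
```

```bash
python3 -m crank '{"angular":[[0,0,-7],[0,0,-7],[0,0,-7],[0,0,-7],[0,0,-7],[0,0,-4.4],[0,0,0]],"offset":[[0,0,0],[0,0,0],[0,0,0],[0,0,0],[0,0,0],[0,0,0],[0,0,0]],"hand":[0.4,0.4,0.4,0.4,0.4,0.4,0.4]}'
python3 - <<'E'
from h import *
go([.499,.1998,.0115],172.5)
from workcell import status,vision
print(np.round(status.sense()['joint_positions'],2))
s=vision.snapshot('wrist');H=hsv(s);h,S,v=H[...,0],H[...,1],H[...,2];cv2.imwrite('pics/w10.png',s['pixels'][:,:,::-1])
cs,_=cv2.findContours(((h>12)&(h<32)&(S>100)&(v>60)).astype(np.uint8),cv2.RETR_CCOMP,cv2.CHAIN_APPROX_NONE)
for c in cs:
  if cv2.contourArea(c)>150:print("yel",c.mean((0,1)).round(),rect(s,c,.004))
E
```

```text
clock: 16.25
ee_pos: [0.4988, 0.1995, 0.0863]
eef_rot: [-0.214, -3.134, -0.002]
wrist_force: [-0.6, 0.1, -0.2]
opening: 0.0508
finger_force: 0.0
t 16.25 at [498.8 199.5  86.3] shift [-0.2  0.3 74.8] shift in goal axes [-0.2  0.3 74.8] turn [ 0.1 -0.  -0.3] F [-0.6  0.1 -0.2] open 50.8 grip 0.0
[ 0.27  0.87 -1.28  1.95  0.96  1.11  0.01]
yel [280. 199.] [494.6 200.8 135.6  46.7 172.7]
yel [280. 243.] [521.  197.6  66.9  33.9 172.2]
yel [279. 148.] [454.  205.8  38.6  16.7 172.6]
```

```bash
python3 -m crank '{"angular":[[0,0,0],[0,0,0],[0,0,0],[0,0,0],[0,0,0]],"offset":[[0,0,0.03],[0,0,0.03],[0,0,0.0145],[0,0,0],[0,0,0]],"hand":[0.4,0.4,0.4,0.4,0.5]}'
python3 -m crank '{"angular":[[0,0,0],[0,0,0],[0,0,0],[0,0,0],[0,0,0],[0,0,0]],"offset":[[0,0,0],[0,0,0],[0,0,0],[0,0,0],[0,0,0],[0,0,0]],"hand":[0.95,0.95,0.95,0.95,0.95,0.95]}' 110
python3 -m crank '{"angular":[[0,0,0],[0,0,0],[0,0,0],[0,0,0],[0,0,0],[0,0,0]],"offset":[[0,0,-0.02],[0,0,-0.035],[0,0,-0.04],[0,0,-0.03],[0,0,0],[0,0,0]],"hand":[0.95,0.95,0.95,0.95,0.95,0.95]}'
python3 - <<'E'
from h import *
go([.5806,.0469,.137],172.5,-27)
from workcell import status,vision
print(np.round(status.sense()['joint_positions'],2))
E
```

```text
clock: 16.72
ee_pos: [0.4985, 0.1999, 0.012]
eef_rot: [-0.219, -3.133, -0.001]
wrist_force: [0.7, 0.5, 0.7]
opening: 0.0429
finger_force: 0.0
clock: 17.22
ee_pos: [0.4995, 0.2002, 0.0135]
eef_rot: [0.216, 3.132, 0.003]
wrist_force: [-1.3, 0.1, 8.4]
opening: 0.01
finger_force: 108.0
clock: 17.72
ee_pos: [0.4996, 0.2001, 0.1392]
eef_rot: [0.217, 3.13, 0.003]
wrist_force: [-0.4, -0.3, -0.7]
opening: 0.0101
finger_force: 107.7
t 17.72 at [499.6 200.1 139.2] shift [-101.3 -140.5    2.3] shift in goal axes [ -88.4 -141.3   47.5] turn [  0.  -26.8  -0.4] F [-0.4 -0.3 -0.7] open 10.1 grip 107.7
[ 0.3   0.81 -1.33  1.9   0.87  1.18  0.08]
```

```bash
sed -i 's/A,B=45.4,11.0/A,B=45.7,13.3/; s/-C\[:,0\]\*A/+C[:,0]*A/; s/arcsin(C\[2,0\])/arcsin(-C[2,0])/; s/-7.5,th)$/172.5,-th)/' h.py
python3 -m crank '{"angular":[[0,0,-0.4],[0,0,0],[0,0,0],[0,0,0],[0,0,0],[0,-5,0],[0,-5,0],[0,-5,0],[0,0,0]],"offset":[[-0.02,-0.0282,-0.002],[-0.02,-0.0282,-0.002],[-0.02,-0.0282,-0.002],[-0.02,-0.0282,-0.002],[-0.02,-0.0282,-0.002],[0,0,0],[0,0,0],[0,0,0],[0,0,0]],"hand":[0.95,0.95,0.95,0.95,0.95,0.95,0.95,0.95,0.95]}'
cat > k.py <<'E'
import sys;from h import *;from workcell import status
keep(*map(float,sys.argv[1:]));print(np.round(status.sense()['joint_positions'],2))
E
python3 k.py -8 80 27
```

```text
clock: 18.47
ee_pos: [0.5759, 0.0465, 0.1455]
eef_rot: [0.182, 2.873, -0.026]
wrist_force: [-1.7, -0.7, -1.3]
opening: 0.0102
finger_force: 107.8
eye now x,y,z [-17.7  -1.3 120.8] tilt 15.1
t 18.47 at [575.9  46.5 145.5] shift [ 5.   1.1 32.8] shift in goal axes [11.6  1.  31. ] turn [  0.  -11.9   0.3] F [-1.7 -0.7 -1.3] open 10.2 grip 107.8
[ 0.6   0.75 -1.33  2.02  1.14  1.03  0.16]
```

```bash
python3 -m crank '{"angular":[[0,-4,0.3],[0,-4,0],[0,-3.9,0],[0,0,0],[0,0,0],[0,0,0],[0,0,0]],"offset":[[0,0,0],[0,0,0],[0,0,0],[0.006,0,0.015],[0.005,0.001,0.015],[0,0,0],[0,0,0]],"hand":[0.95,0.95,0.95,0.95,0.95,0.95,0.95]}'
python3 k.py -8 60 27
python3 - <<'E'
from h import *
from workcell import vision,status
for n in("top","scene"):
    s=vision.snapshot(n);pickle.dump(s,open(n+"2.pkl","wb"));cv2.imwrite(f"pics/{n}2.png",s['pixels'][:,:,::-1])
a=proj(s,[.5533,.0505,.046])[0].astype(int);print(a)
cv2.imwrite("pics/crop.png",cv2.resize(s["pixels"][a[1]-60:a[1]+60,a[0]-80:a[0]+80,::-1],(800,600),interpolation=cv2.INTER_CUBIC))
E
```

```text
clock: 19.05
ee_pos: [0.5828, 0.0473, 0.1141]
eef_rot: [0.181, 2.669, -0.04]
wrist_force: [-0.8, 0.4, -0.6]
opening: 0.01
finger_force: 107.8
eye now x,y,z [-5.1  0.9 81.6] tilt 26.7
t 19.05 at [582.8  47.3 114.1] shift [12.3 -0.7 17.8] shift in goal axes [12.4 -0.6 17.8] turn [-0.  -0.3 -0.3] F [-0.8  0.4 -0.6] open 10.0 grip 107.8
[ 0.52  0.74 -1.24  2.23  1.54  0.93 -0.27]
[310 202]
```

```bash
cat > wk.py <<'E'
from h import *
from workcell import vision,status
import sys
st=status.sense();s=vision.snapshot('wrist');cv2.imwrite(sys.argv[1],s['pixels'][:,:,::-1]);H=hsv(s);h,Sa,v=H[...,0],H[...,1],H[...,2]
m=((h>12)&(h<32)&(Sa>100)&(v>50)).astype(np.uint8)
cs,_=cv2.findContours(m,cv2.RETR_CCOMP,cv2.CHAIN_APPROX_NONE)
T=st["ee_pos"];C=R.from_rotvec(st["eef_rot"]).as_matrix()
def K(x,y,z): return T+(C[:,0]*(A-x)-C[:,1]*y*1+C[:,2]*(B-z))/1000 # keeper mm -> world (tool x=-kx, y=-?)
for c in cs:
  if cv2.contourArea(c)>60:print("yel",c.mean((0,1)).round(),cv2.boundingRect(c),cv2.contourArea(c))
for c in blobs((Sa<50)&(v>150),40):
  q=c.mean((0,1))
  if 180<q[0]<380 and q[1]<300: print("w",q.round(),cv2.boundingRect(c),rect(s,c,.046))
print("expect eye corners",proj(s,np.array([K(x,y,4) for x in(-19,19) for y in(-8,8)])).round(),"end",proj(s,np.array([K(-27,y,4) for y in(-23,23)])).round())
a=np.radians(-7.5)
print("head corners",proj(s,np.array([[S[0]+(x*np.cos(a)-y*np.sin(a))/1e3,S[1]+(x*np.sin(a)+y*np.cos(a))/1e3,.046] for x in(-22,22) for y in(-5,5)])).round())
E
python3 wk.py pics/w11.png
```

```text
yel [279. 349.] (258, 341, 44, 17) 426.0
yel [539. 346.] (529, 319, 20, 52) 175.5
yel [ 70. 323.] (24, 317, 94, 12) 506.0
yel [ 48. 299.] (0, 291, 96, 17) 408.0
yel [456. 236.] (445, 228, 25, 18) 245.0
yel [279. 183.] (227, 100, 104, 167) 14403.5
yel [279. 161.] (261, 119, 37, 85) 2988.5
w [276. 141.] (268, 121, 18, 41) [561.2  49.9  26.5   9.6 172.6]
w [282. 193.] (262, 182, 34, 20) [598.4  45.6  21.8  15.9  84. ]
w [275.  96.] (267, 92, 17, 8) [533.4  52.9   8.3   3.8  82.1]
expect eye corners [[296. 119.]
 [260. 119.]
 [295. 202.]
 [261. 202.]] end [[331. 100.]
 [226. 100.]]
head corners [[266.  92.]
 [285.  92.]
 [268. 162.]
 [285. 162.]]
```

```bash
python3 -m crank '{"angular":[[0,-0.3,-0.3],[0,0,0],[0,0,0],[0,0,0]],"offset":[[0.006,-0.0006,0.009],[0.0064,0,0.0088],[0,0,0],[0,0,0]],"hand":[0.95,0.95,0.95,0.95]}'
python3 -m crank '{"angular":[[0,0,0],[0,0,0]],"offset":[[0,0,0],[0,0,0]],"hand":[0.95,0.95]}'|grep force
python3 k.py -8.5 44 27; python3 wk.py pics/w12.png
```

```text
clock: 19.53
ee_pos: [0.5803, 0.0472, 0.0939]
eef_rot: [0.174, 2.662, -0.042]
wrist_force: [0.3, 0.3, -0.9]
opening: 0.0099
finger_force: 107.8
wrist_force: [0.1, -0.5, -2.3]
finger_force: 107.8
eye now x,y,z [-6.9  0.3 61.7] tilt 27.3
t 19.7 at [580.8  47.2  94.5] shift [ 9.5 -0.3 15.2] shift in goal axes [ 9.5 -0.3 15.3] turn [ 0.   0.3 -0. ] F [ 0.1 -0.5 -2.3] open 10.0 grip 107.8
[ 0.49  0.77 -1.22  2.26  1.62  0.95 -0.34]
yel [545. 357.] (540, 343, 12, 29) 67.0
yel [279. 349.] (258, 341, 44, 17) 431.5
yel [ 50. 338.] (16, 333, 70, 10) 349.0
yel [ 43. 314.] (0, 308, 90, 14) 469.5
yel [467. 258.] (453, 250, 27, 16) 247.0
yel [279. 183.] (226, 100, 105, 167) 14353.5
yel [279. 161.] (261, 118, 37, 86) 2971.5
w [277. 153.] (268, 120, 19, 67) [554.3  50.2  40.7   9.2 173.3]
expect eye corners [[296. 118.]
 [260. 118.]
 [295. 202.]
 [261. 202.]] end [[330. 100.]
 [225. 100.]]
head corners [[267. 115.]
 [288. 115.]
 [269. 187.]
 [287. 187.]]
```

```bash
python3 -m crank '{"angular":[[0,0,0],[0,0,0],[0,0,0],[0,0,0],[0,0,0],[0,0,0]],"offset":[[0.002,0,0.001],[0.003,0,0.0045],[0.003,0,0.005],[0.0022,0,0.0045],[0,0,0],[0,0,0]],"hand":[0.95,0.95,0.95,0.95,0.95,0.95]}'
python3 k.py 10 44 27; python3 wk.py pics/w13.png
```

```text
clock: 20.25
ee_pos: [0.5778, 0.0475, 0.0749]
eef_rot: [0.174, 2.663, -0.042]
wrist_force: [-0.1, -0.4, -0.6]
opening: 0.01
finger_force: 107.8
eye now x,y,z [-9.9  0.2 42.3] tilt 27.1
t 20.25 at [577.8  47.5  74.9] shift [-18.6  -0.3   7.7] shift in goal axes [-18.6  -0.3   7.6] turn [0.  0.1 0. ] F [-0.1 -0.4 -0.6] open 10.0 grip 107.8
[ 0.48  0.81 -1.2   2.28  1.68  0.97 -0.39]
yel [ 27. 355.] (9, 352, 38, 8) 158.0
yel [279. 349.] (258, 341, 44, 17) 439.5
yel [ 39. 333.] (0, 327, 83, 13) 454.5
yel [475. 282.] (461, 273, 28, 17) 252.5
yel [279. 183.] (226, 100, 105, 166) 14250.0
yel [254. 133.] (249, 124, 9, 17) 60.5
yel [279. 161.] (261, 119, 37, 84) 2834.5
yel [253. 113.] (247, 102, 13, 25) 148.5
w [278. 169.] (267, 137, 23, 64) [547.   51.5  36.1  10.2 171.2]
expect eye corners [[296. 118.]
 [260. 118.]
 [295. 202.]
 [261. 202.]] end [[331. 100.]
 [226. 100.]]
head corners [[266. 142.]
 [289. 142.]
 [268. 215.]
 [287. 215.]]
```

```bash
python3 -m crank '{"angular":[[0,0,0],[0,0,0],[0,0,0],[0,0,0]],"offset":[[-0.004,0,0.0005],[-0.005,0,0.0025],[0,0,0],[0,0,0]],"hand":[0.95,0.95,0.95,0.95]}'
python3 k.py 9.5 43.5 27; python3 wk.py pics/w14.png | grep -v yel
```

```text
clock: 20.63
ee_pos: [0.5879, 0.046, 0.0773]
eef_rot: [0.175, 2.661, -0.042]
wrist_force: [0.0, 1.3, -0.5]
opening: 0.0101
finger_force: 107.8
eye now x,y,z [ 0.3  0.1 44.6] tilt 27.2
t 20.63 at [587.9  46.   77.3] shift [-7.7 -0.1  5.3] shift in goal axes [-7.7 -0.1  5.3] turn [ 0.   0.2 -0. ] F [ 0.   1.3 -0.5] open 10.1 grip 107.8
[ 0.48  0.81 -1.19  2.25  1.67  0.96 -0.36]
w [278. 155.] (267, 116, 23, 81) [552.5  50.8  44.2   9.9 172.9]
expect eye corners [[296. 118.]
 [260. 118.]
 [295. 202.]
 [261. 202.]] end [[331. 100.]
 [226. 100.]]
head corners [[266. 118.]
 [290. 118.]
 [268. 197.]
 [288. 197.]]
```

```bash
python3 -m crank '{"angular":[[0,0,0],[0,0,0],[0,0,0],[0,0,0]],"offset":[[-0.004,0,0.0025],[-0.0037,0,0.0025],[0,0,0],[0,0,0]],"hand":[0.95,0.95,0.95,0.95]}'
python3 k.py 10 41 20; python3 wk.py pics/w15.png | grep -v yel
```

```text
clock: 21.02
ee_pos: [0.5967, 0.0449, 0.076]
eef_rot: [0.175, 2.662, -0.042]
wrist_force: [-0.4, -0.4, -1.5]
opening: 0.0101
finger_force: 107.8
eye now x,y,z [ 9.2  0.1 43.3] tilt 27.2
t 21.02 at [596.7  44.9  76. ] shift [-1.  -0.1  8.3] shift in goal axes [-2.  -0.1  8.1] turn [ 0.   7.2 -0. ] F [-0.4 -0.4 -1.5] open 10.1 grip 107.8
[ 0.48  0.82 -1.19  2.23  1.66  0.96 -0.34]
w [278. 141.] (266, 97, 25, 88) [552.5  50.7  44.3   9.9 172.7]
expect eye corners [[296. 118.]
 [260. 118.]
 [295. 202.]
 [261. 202.]] end [[331. 100.]
 [226. 100.]]
head corners [[265.  99.]
 [290.  99.]
 [268. 185.]
 [288. 185.]]
```

View pics/w15.png

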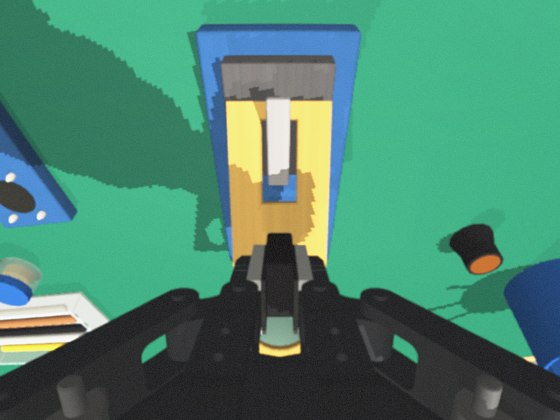

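The view shows the head, at (278,141), running through the eye and over the end bar, with the plate under it. Next I level in steps.

```bash
python3 -m crank '{"angular":[[0,3.5,0],[0,3.5,0],[0,0,0],[0,0,0]],"offset":[[-0.0007,0,0.0041],[-0.0008,0,0.0041],[0,0,0],[0,0,0]],"hand":[0.95,0.95,0.95,0.95]}'
python3 k.py 10 38.5 13
```

```text
clock: 21.4
ee_pos: [0.6017, 0.0442, 0.0695]
eef_rot: [0.184, 2.782, -0.032]
wrist_force: [-0.6, -0.1, -2.0]
opening: 0.0102
finger_force: 107.7
eye now x,y,z [10.6  0.1 41.2] tilt 20.3
t 21.4 at [601.7  44.2  69.5] shift [ 0.1 -0.   8.2] shift in goal axes [-0.9 -0.   8.2] turn [ 0.   7.3 -0.1] F [-0.6 -0.1 -2. ] open 10.2 grip 107.7
[ 0.5   0.83 -1.17  2.12  1.46  0.92 -0.11]
```

```bash
python3 -m crank '{"angular":[[0,3.6,0],[0,3.6,0],[0,0,0],[0,0,0]],"offset":[[-0.0002,0,0.0041],[-0.0003,0,0.0041],[0,0,0],[0,0,0]],"hand":[0.95,0.95,0.95,0.95]}'
python3 k.py 10 36 6
```

```text
clock: 21.73
ee_pos: [0.6041, 0.0439, 0.0614]
eef_rot: [0.191, 2.907, -0.022]
wrist_force: [-0.0, -1.0, -0.9]
opening: 0.0097
finger_force: 107.6
eye now x,y,z [ 9.8  0.1 38.1] tilt 13.1
t 21.73 at [604.1  43.9  61.4] shift [-1.  -0.1  7.9] shift in goal axes [-2.  -0.1  7.7] turn [-0.   7.1 -0. ] F [-0.  -1.  -0.9] open 9.7 grip 107.6
[ 0.51  0.87 -1.18  2.    1.26  0.96  0.11]
```

```bash
python3 -m crank '{"angular":[[0,3.5,0],[0,3.5,0],[0,0,0],[0,0,0]],"offset":[[-0.0007,0,0.0036],[-0.0008,0,0.0036],[0,0,0],[0,0,0]],"hand":[0.95,0.95,0.95,0.95]}'
python3 k.py 10 34.5 0
```

```text
clock: 22.07
ee_pos: [0.6068, 0.0436, 0.0546]
eef_rot: [0.199, 3.028, -0.011]
wrist_force: [-1.3, -0.3, -1.5]
opening: 0.0099
finger_force: 107.6
eye now x,y,z [ 9.9  0.2 36.5] tilt 6.1
t 22.07 at [606.8  43.6  54.6] shift [-1.  -0.2  6.9] shift in goal axes [-1.8 -0.2  6.8] turn [-0.   6.1 -0. ] F [-1.3 -0.3 -1.5] open 9.9 grip 107.6
[ 0.51  0.92 -1.19  1.89  1.11  1.05  0.28]
```

```bash
python3 -m crank '{"angular":[[0,3,0],[0,3,0],[0,0,0],[0,0,0]],"offset":[[-0.0007,-0.0002,0.0032],[-0.0008,0,0.0032],[0,0,0],[0,0,0]],"hand":[0.95,0.95,0.95,0.95]}'
python3 k.py 0 34.5 0;python3 wk.py pics/w16.png
```

```text
clock: 22.4
ee_pos: [0.6087, 0.0433, 0.0485]
eef_rot: [0.205, 3.132, -0.001]
wrist_force: [-0.4, 0.7, -1.1]
opening: 0.0097
finger_force: 107.6
eye now x,y,z [10.2  0.1 35. ] tilt 0.2
t 22.4 at [608.7  43.3  48.5] shift [10.2 -0.1  0.6] shift in goal axes [10.2 -0.1  0.7] turn [-0.   0.2  0. ] F [-0.4  0.7 -1.1] open 9.7 grip 107.6
[ 0.5   0.97 -1.19  1.78  1.01  1.14  0.4 ]
yel [279. 349.] (258, 341, 44, 17) 446.0
yel [529. 328.] (513, 313, 33, 31) 643.0
yel [279. 177.] (226, 101, 105, 165) 10997.0
w [278. 137.] (266, 86, 26, 105) [553.   50.8  44.1  10.4 172.5]
expect eye corners [[296. 119.]
 [260. 119.]
 [295. 202.]
 [261. 202.]] end [[330. 101.]
 [226. 101.]]
head corners [[266.  87.]
 [290.  87.]
 [267. 191.]
 [289. 191.]]
```

```bash
python3 -m crank '{"angular":[[0,0.2,0],[0,0,0],[0,0,0],[0,0,0]],"offset":[[0.005,0,0.0005],[0.0047,0,0],[0,0,0],[0,0,0]],"hand":[0.95,0.95,0.95,0.95]}'
python3 k.py 0.4 27 0;python3 wk.py pics/w17.png|grep -v yel
```

```text
clock: 22.78
ee_pos: [0.599, 0.0444, 0.0485]
eef_rot: [-0.204, -3.132, 0.0]
wrist_force: [-0.6, -0.2, -1.7]
opening: 0.0101
finger_force: 107.6
eye now x,y,z [ 0.4 -0.2 35.3] tilt -0.1
t 22.78 at [599.   44.4  48.5] shift [0.  0.1 8.2] shift in goal axes [0.  0.1 8.2] turn [-0.  -0.1  0.1] F [-0.6 -0.2 -1.7] open 10.1 grip 107.6
[ 0.5   0.97 -1.2   1.81  1.01  1.13  0.38]
w [279. 160.] (267, 111, 24, 100) [552.9  50.7  43.4   9.9 172.8]
expect eye corners [[296. 119.]
 [260. 119.]
 [295. 202.]
 [261. 202.]] end [[330. 101.]
 [226. 101.]]
head corners [[267. 111.]
 [290. 111.]
 [267. 212.]
 [289. 212.]]
```

Now lower, checking the force.

```bash
python3 -m crank '{"angular":[[0,0,0],[0,0,0],[0,0,0],[0,0,0]],"offset":[[0,0,0.003],[0,0,0.003],[0,0,0],[0,0,0]],"hand":[0.95,0.95,0.95,0.95]}'
python3 -m crank '{"angular":[[0,0,0],[0,0,0],[0,0,0]],"offset":[[0,0,0.0015],[0,0,0],[0,0,0]],"hand":[0.95,0.95,0.95]}'
python3 k.py 0.4 27 0
```

```text
clock: 23.17
ee_pos: [0.5994, 0.0443, 0.0419]
eef_rot: [-0.205, -3.131, -0.0]
wrist_force: [0.0, -1.2, -0.3]
opening: 0.01
finger_force: 107.6
clock: 23.42
ee_pos: [0.5996, 0.0446, 0.0408]
eef_rot: [-0.205, -3.132, -0.001]
wrist_force: [-0.4, 0.9, -0.4]
opening: 0.0099
finger_force: 108.1
eye now x,y,z [ 1.   0.2 27.7] tilt -0.2
t 23.42 at [599.6  44.6  40.8] shift [ 0.6 -0.2  0.5] shift in goal axes [ 0.6 -0.2  0.5] turn [ 0.  -0.2  0. ] F [-0.4  0.9 -0.4] open 9.9 grip 108.1
[ 0.5   0.98 -1.19  1.81  1.02  1.12  0.38]
```

```bash
python3 -m crank '{"angular":[[0,0,0],[0,0,0],[0,0,0]],"offset":[[0.0004,0,0.0008],[0,0,0],[0,0,0]],"hand":[0.95,0.95,0.95]}'; python3 k.py 0.4 27 0
```

```text
clock: 23.67
ee_pos: [0.5995, 0.0446, 0.0406]
eef_rot: [-0.205, -3.133, -0.001]
wrist_force: [-1.2, -1.2, 4.3]
opening: 0.01
finger_force: 108.9
eye now x,y,z [ 0.9  0.1 27.4] tilt -0.1
t 23.67 at [599.5  44.6  40.6] shift [ 0.5 -0.2  0.3] shift in goal axes [ 0.5 -0.2  0.3] turn [ 0.  -0.1  0. ] F [-1.2 -1.2  4.3] open 10.0 grip 108.9
[ 0.5   0.98 -1.19  1.81  1.02  1.12  0.38]
```

Contact at seat height, so I release and retreat straight up.

```bash
python3 -m crank '{"angular":[[0,0,0],[0,0,0],[0,0,0],[0,0,0],[0,0,0],[0,0,0],[0,0,0],[0,0,0],[0,0,0]],"offset":[[0,0,0],[0,0,0],[0,0,0],[0,0,0],[0,0,-0.005],[0,0,-0.03],[0,0,-0.035],[0.02,0,-0.035],[0.035,0,-0.02]],"hand":[0.6,0.4,0.3,0.3,0.3,0.3,0.3,0.3,0.3]}'
python3 -m crank '{"angular":[[0,0,0],[0,0,0],[0,0,0],[0,0,0]],"offset":[[0.035,0,0],[0.035,0,0],[0,0,0],[0,0,0]],"hand":[0.3,0.3,0.3,0.3]}'
python3 - <<'E'
from h import *
from workcell import vision
for n,zs in(("scene",(.031,)),("top",(.031,))):
    s=vision.snapshot(n);cv2.imwrite(f"pics/{n}3.png",s['pixels'][:,:,::-1]);H=hsv(s);h,Sa,v=H[...,0],H[...,1],H[...,2]
    cs,_=cv2.findContours(((h>12)&(h<34)&(Sa>100)&(v>60)).astype(np.uint8),cv2.RETR_CCOMP,cv2.CHAIN_APPROX_NONE)
    for c in cs:
        q=rect(s,c,.031)
        if cv2.contourArea(c)>30 and abs(q[0]-595)<60 and abs(q[1]-45)<60:print(n,"yel",q)
    for c in blobs((Sa<60)&(v>140),15):
        q=rect(s,c,.030)
        if abs(q[0]-595)<60 and abs(q[1]-45)<50: print(n,"w z30",q,"z46",rect(s,c,.046))
    if n=="scene":
        for nm,P in(("watch..plate corners",[[x,y,31] for x in(-27,108) for y in(-23,23)]),):
            a=np.radians(-7.5);print(proj(s,np.array([[S[0]+(x*np.cos(a)-y*np.sin(a))/1e3,S[1]+(x*np.sin(a)+y*np.cos(a))/1e3,z/1e3] for x,y,z in P])).round(1).tolist())
            c=max((c for c in cs if abs(rect(s,c,.031)[0]-595)<40 and abs(rect(s,c,.031)[1]-45)<40),key=cv2.contourArea);print(cv2.boxPoints(cv2.minAreaRect(c)).round(1).tolist())
go([.5,.0,.2],172.5)
E
```

```text
clock: 24.42
ee_pos: [0.5473, 0.0527, 0.1685]
eef_rot: [0.209, 3.134, 0.006]
wrist_force: [-0.3, 0.4, 0.9]
opening: 0.0597
finger_force: 0.0
clock: 24.75
ee_pos: [0.4744, 0.0603, 0.166]
eef_rot: [-0.202, -3.133, 0.003]
wrist_force: [0.7, 0.3, 0.3]
opening: 0.0598
finger_force: 0.0
scene yel [594.5  47.2 138.6  50.  172.6]
scene yel [637.2  41.2  36.6  35.8 169.8]
scene w z30 [635.6  40.   27.5  26.9 119. ] z46 [645.8  45.2  27.1  26.5 119. ]
scene w z30 [539.9  44.4  43.   13.2 169.6] z46 [551.5  49.6  42.4  13.  169.6]
[[308.9, 195.6], [322.3, 203.2], [280.7, 226.6], [294.4, 234.9]]
[[280.70001220703125, 226.8000030517578], [311.20001220703125, 193.1999969482422], [323.5, 204.39999389648438], [293.0, 238.0]]
top yel [594.8  45.8 134.6  46.6 173.1]
top yel [6.002e+02 4.580e+01 2.750e+01 1.500e+01 2.000e-01]
top yel [637.8  39.7  35.5  35.4  45.1]
top w z30 [638.6  40.4  31.9  30.2 135.3] z46 [636.9  40.   31.5  29.8 135.3]
top w z30 [554.2  51.5  40.9  11.6 172.1] z46 [553.5  51.   40.4  11.5 172.1]
t 24.85 at [476.3  60.5 165.7] shift [-31.3 -56.9 -34.4] shift in goal axes [-31.4 -56.9 -34.3] turn [ 0.  -0.1 -0. ] F [ 0.7 -0.5 -0.2] open 60.0 grip 0.0
```

```bash
python3 -c "
from workcell import close_job
print(close_job())"
```

```text
the job is handed in; nothing more can be done
None
```

The job is handed in: the watch sits dial up in the nest and the keeper lies flat under the stud head with its window around the glass, by camera measurements after I let go; it took about 25 s, and I didn't re-check the other bench items.

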